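# Clear the printer bed: lean the printed shells, stow the scraper

## Task

Clear up after the print: press the bed scraper fully home in its foam pocket, and stand the two white shells from the glass bed on the bench, leaning back against the aluminium fence at a steady slant of about 15 to 20 degrees, smooth backs square against it. The shell with the window goes in the long bay and the slotted one in the short bay. Do not let a shell topple over, and leave the bottle, the glue stick and the brass tin where they are.

Things in the scene. Friction and masses are not known exactly. Their poses are not given: they have to be found in the camera images.
- bezel: White printed shell with a 60x50 window (z 25-75), 120 wide mm (y), 105 high (z), 8 thick (x -8..0); side flanges, 6 thick, at both ends of its front reach x -26. Origin: middle of the lower edge of its smooth back face; front looks to -x. Starts upright on its lower edge on the bed. About 0.11 kg; leaned under 9 degrees it tips back upright.
- bezel_top (a point): Middle of the top edge of the windowed shell's back face (105 mm above its origin along its z).
- cover: White printed shell, no window, five grey slots across its lower half on both faces; 90 wide mm (y), 95 high (z), 8 thick (x -8..0); flanges and axes like the windowed shell's, 78 clear between flanges. Origin: middle of the lower edge of its smooth back face. Starts upright on the bed. About 0.09 kg.
- cover_top (a point): Middle of the top edge of the slotted shell's back face (95 mm above its origin along its z).
- fence: Fixed aluminium fence on the bench, 300 long mm (y), 55 high, 12 thick; 5 high foot strip behind. Origin: foot of the front face, mid length; front looks to -x. Stops, 10 wide, 35 high, 12 out, at y -145, 15, 145 leave a long bay (y -140..10, middle -65) and a short bay (20..140, middle 80). A leaned shell has the fence's yaw, foot 15 to 20 out, back on the fence's top edge.
- scraper: Bed scraper lying flat on the bench before the fence: black box handle 85 mm long, 24 wide, 20 high (x -75..10), steel blade 50 wide, 4 thick (x 10..75). Origin: on its underside, midway between its ends; +x points to the blade, z up. 0.10 kg, balances at x -14.
- scraper_tip (a point): Middle of the blade's edge, on the underside, 75 mm from the scraper's origin along its +x.
- pocket (a point): Origin of the scraper's pocket in the fixed grey foam (200x110 mm, top 24 above the bench); on the pocket floor, 14 above the bench; +x: where the blade must point. 10 deep, scraper's outline with 2 play all round: handle slot 28 wide (x -77..8), blade slot 54 wide (8..77), finger notches 84 across (x -34..2). Home, the scraper's origin is here and the handle 10 proud.
- bed: Fixed printer bed, dark plate under glass, 300 x 230 mm, 10 mm high; origin: middle of its underside. The shells start on it.
- bottle: Bystander: white bottle, 60 mm diameter, 150 high, standing. Origin: middle of its underside.
- glue_stick: Bystander: glue stick, 32 mm diameter, 98 high, standing. Origin: middle of its underside.
- tin: Bystander: round brass tin with a lid, 60 mm diameter, 38 high, standing. Origin: middle of its underside.

How it is judged (in metres and radians):
At the end, for the whole second after the job is handed in: Both shells at rest on the bench, each within 18 mm of its bay's middle, tilted back 8 to 30 degrees with the foot 5 to 40 mm out, touching the fence and square to it within 0.14 rad; scraper within 5 mm of the pocket's origin, under 3.5 mm above its floor, turned under 0.08 rad, right way round (angle between bezel's own z axis and vertical between 0.14 and 0.52 rad and angle between the y axis of each of bezel, cover and the y axis of fence, either way round below 0.14 rad and y of bezel in the frame of fence between -0.083 and -0.047 m and x of bezel in the frame of fence between -0.04 and -0.005 m and height (world z) of each of bezel, cover below 0.006 m and contact force between each of bezel, cover and fence above 0.02 N and x of each of bezel_top, cover_top in the frame of fence above 0 m and linear speed of each of bezel, cover, scraper below 0.01 m/s and angle between cover's own z axis and vertical between 0.14 and 0.52 rad and y of cover in the frame of fence between 0.062 and 0.098 m and x of cover in the frame of fence between -0.04 and -0.005 m and distance between scraper and pocket below 0.005 m and z of scraper in the frame of pocket below 0.0035 m and angle between the x axis of scraper and the x axis of pocket, either way round below 0.08 rad and x of scraper_tip in the frame of pocket above 0.06 m).
It fails at once if a shell topples (tilted more than 0.95 rad) (angle between any of bezel, cover's own z axis and vertical above 0.95 rad).
It fails at once if the bottle, glue stick or tin is moved more than 25 mm or knocked over (distance of any of bottle, glue_stick, tin from where it was at the start of the episode above 0.025 m or angle between any of bottle, glue_stick, tin's own z axis and vertical above 0.5 rad).
It also fails if it takes over 72 s, if anything falls off the work surface, if the arm or the gripper's body presses on something with over 40 N, if the wrist force passes 120 N, or if a joint passes its speed limit or range.

## Robot

A 7-joint arm with a two-finger parallel gripper is mounted at the origin on the work surface. World frame = base frame: x ahead of the robot, y to its left, z up, the work surface at z = 0. Lengths are in m, angles in degrees, forces in N, time in s.
With the tool pointing down it reaches from about 0.4 to 0.875 m from the base axis. Payload 6.5 kg.
Tool frame: the origin (TCP) lies at the very end of the fingers, on their centre line; the grasp point (between the pads) lies 19 mm behind it (robot.grasp_offset is the distance from the TCP to the grasp point, in m); z points along the fingers, y is the line along which they close (so a half turn about z gives the same grasp; the last joint's range is limited). The gripper opens to 88 mm and grips with 3 to 60 N. Pads are 18 mm wide; open, the fingers measure 123 mm over their backs; the gripper's body (75 mm by 187 mm) begins 45 mm behind the grasp point.
Start: joints at [70.863, 30.733, -0.252, 88.115, 0.149, 61.152, -4.079], TCP at [0.172, -0.627, 0.239] pointing down, gripper open.
Joint ranges: [-154.64, 154.64], [-21.42, 123.67], [-72.66, 72.17], [13.99, 137.28], [-74.86, 254.86], [10.95, 109.41], [-158.01, 158.01]. Speed limits (degrees/s): [136.94, 136.94, 180, 180, 180, 180, 180].

## Interface

Orientations are given as a 3x3 rotation matrix whose columns are the frame's x, y, z axes.
In Python, from bench import robot, sensors, job, capture, camera_info gives the robot as it stands (robot), with the cameras as plain functions, the readings (sensors) and the job (job).
- The arm moves only by the shell command python3 inch.py 'ROWS' [OPENING]. ROWS is a JSON object whose key "moves" holds a list of rows, 1 to 8 of them, each of 6 numbers: dx, dy, dz in m, then a rotation vector rx, ry, rz in degrees; each row shifts and turns the commanded pose from where the row before left it, along the tool's axes as they then stand; what a row does not reach is not made up. A row lasts 1/10 s, in which the tool goes at most 0.05 m and 8.59 degrees, less where a joint would pass 70% of its speed; a pose out of reach is approached as far as the arm can. OPENING is the opening from 0.0 (shut) to 1.0 (fully open), set as the command begins (- or left out keeps the last). The fingers move at their own pace and stop on an object; the grip force is fixed at half the most. Time passes only in rows, so rows that do not move let the fingers close. It prints the time, the measured TCP pose, the force, the opening and the grip force at its end. Input that does not fit is refused with a message, and nothing moves.
- sensors.read_state(): the state, without advancing time (a new reading comes with each control period).
- capture(name): name is "scene" or "side" or "wrist"; returns the picture (400x640x3 uint8, red, green, blue); there is no depth.
- camera_info(name): a dict with "fov_y" (degrees; the focal length in pixels is half the picture's height over the tangent of half this angle, whatever the lens; pixels are square), "cx", "cy" (the principal point, pixels), "T" (4x4, takes a point from camera to world coordinates). Camera axes: x right, y down, z forward; pixel columns grow to the right and rows downward; lengths in m; the calibration is good to about 2 mm. A picture is of the moment at which its call begins: read the wrist's pose just before it. camera_info takes no time and is no camera call; for the wrist camera it gives the pose at the moment of the call.
- job.finish_job(): hands the job in; it is judged then, once.
The state is a dict: "t": time; "joints": joint angles; "dq": joint speeds; "effort": joint torques, N m; "tool_pos": TCP position; "tcp_rot": TCP orientation; "contact_force": force on the tool from outside, world axes, zero at the start; "moment": the same for the moment, N m; "opening": opening from 0.0 (shut) to 1.0 (fully open); "grasp_force": force on a finger pad.
Only numpy, scipy, OpenCV 4.12 (cv2) and the standard library are available. Lean on these libraries where they do the work, as an engineer would, in place of code of your own. Each camera call takes 0.05 s, during which the arm holds its last target. There are 200 camera calls.

## Working session

There is one attempt and no reset: what is moved stays moved. The work goes in short steps, Python scripts to look and compute and a shell command to move; the robot and the scene stay as the last step left them, time stands still between calls to the robot, and variables do not carry over. Pictures are saved under pics/ and viewed, at most 10 in all, crops included, and the job is handed in when it is done.

```bash
ls; mkdir -p pics
python3 - <<'E'
from bench import robot, sensors, job, capture, camera_info
import cv2,numpy as np
for n in ("scene","side"):
    i=camera_info(n); print(n,i["fov_y"],i["cx"],i["cy"],np.round(i["T"],3).tolist(), [k for k in i])
    cv2.imwrite(f"pics/{n}0.png",cv2.resize(capture(n)[:,:,::-1],None,fx=1.25,fy=1.25,interpolation=cv2.INTER_CUBIC))
s=sensors.read_state();print(s["t"],s["tool_pos"],np.round(s["tcp_rot"],3).tolist())
i=camera_info("wrist");print(i["fov_y"],np.round(i["T"],3).tolist())
E
```

```text
bench.py
inch.py
pics
scene 51.909202885653926 313.6509812146281 198.96620601617866 [[0.48, 0.746, -0.463, 1.016], [0.878, -0.408, 0.252, -0.217], [-0.001, -0.527, -0.85, 0.958], [0.0, 0.0, 0.0, 1.0]] ['fov_y', 'cx', 'cy', 'T']
side 52.40498797445685 317.670459609229 200.11553546556468 [[0.995, -0.081, 0.061, 0.503], [-0.101, -0.777, 0.621, -0.462], [-0.003, -0.624, -0.781, 0.689], [0.0, 0.0, 0.0, 1.0]] ['fov_y', 'cx', 'cy', 'T']
0.1 [ 0.17183875 -0.6262857   0.23792363] [[0.964, 0.265, -0.001], [0.265, -0.964, 0.001], [-0.0, -0.002, -1.0]]
66.27298850880106 [[0.264, -0.913, -0.312, 0.254], [-0.965, -0.25, -0.085, -0.605], [-0.001, 0.323, -0.946, 0.385], [0.0, 0.0, 0.0, 1.0]]
```

View pics/scene0.png

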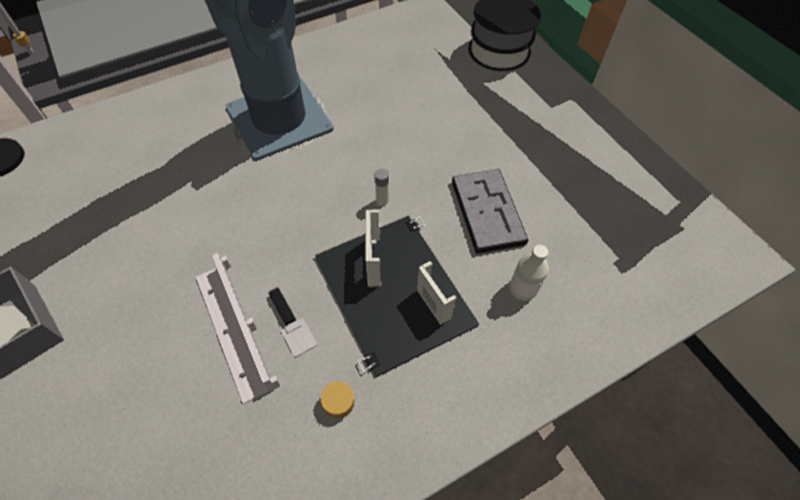

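View pics/side0.png

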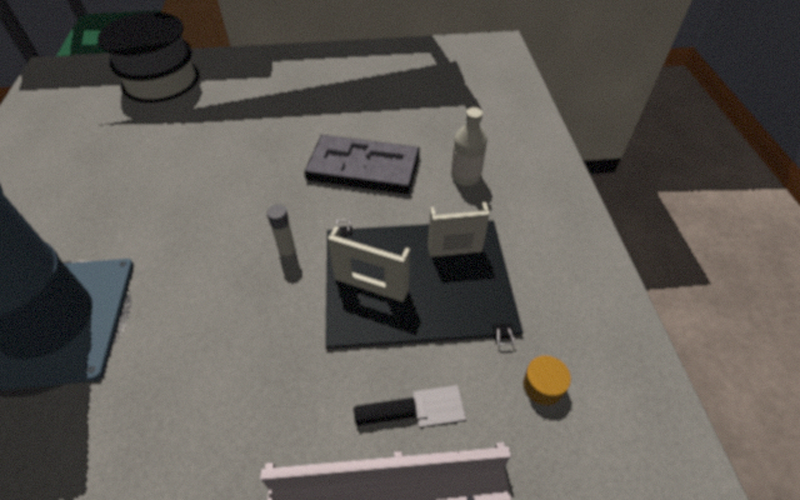

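The pictures show the fence at scene (235,330) with its stops facing the bed, the scraper at (292,320), and the windowed shell at scene (372,250) / side (370,265). The slotted shell is at (436,292) / (458,240), the foam at (488,210), the bottle at (528,272), the glue stick at (381,188) and the tin at (337,400).

```bash
cat > h.py <<'E'
from bench import robot, sensors, job, capture, camera_info
import numpy as np,cv2
def cam(n,T=None):
    i=camera_info(n); f=200/np.tan(np.radians(i["fov_y"]/2)); return f,i["cx"],i["cy"],np.array(i["T"])
def proj(c,P):
    f,cx,cy,T=c; p=(np.atleast_2d(P)-T[:3,3])@T[:3,:3]; return np.c_[cx+f*p[:,0]/p[:,2],cy+f*p[:,1]/p[:,2]]
def ray(c,uv,z):
    f,cx,cy,T=c; uv=np.atleast_2d(uv).astype(float); d=np.c_[(uv[:,0]-cx)/f,(uv[:,1]-cy)/f,np.ones(len(uv))]@T[:3,:3].T
    return T[:3,3]+d*((z-T[2,3])/d[:,2])[:,None]
E
python3 - <<'E'
from h import *
S=cam("scene");D=cam("side")
def go(c,l):
    for n,u,v,z in l: print(n,np.round(ray(c,[u/1.25,v/1.25],z)[0],4))
print("scene");go(S,[("stop near top",222,257,.035),("stop mid",252,322,.035),("stop far",273,382,.035),("fence back near",200,278,.005),("fence back far",245,402,.005),
("hand end",277,291,.02),("bladeL",290,357,.0),("bladeR",317,346,.0),("bed1",316,257,.01),("bed2",410,217,.01),("bed3",478,323,.01),("bed4",375,376,.01),
("bez1",372,285,.01),("bez flange top",372,213,.115),("cov foot1",441,320,.01),("covtop",422,266,.105),
("foam1",453,175,.024),("foam2",500,169,.024),("foam3",527,240,.024),("foam4",478,250,.024),("bottle",524,295,0),("glue",382,203,0),("tin",337,395,.038)])
print("side");go(D,[("stop near",268,466,.035),("mid",397,455,.035),("far",502,448,.035),("handend",355,414,.01),("blade1",460,388,0),("blade2",465,423,0),
("bez1",334,284,.01),("bez2",407,299,.01),("cov1",430,255,.01),("cov2",484,250,.01),("foam1",318,136,.024),("foam2",420,146,.024),("foam3",412,183,.024),("foam4",307,172,.024),
("bottle",468,180,0),("glue",287,253,0),("tin",548,370,.038)])
E
```

```text
scene
stop near top [ 0.36   -0.2655  0.035 ]
stop mid [ 0.5295 -0.2624  0.035 ]
stop far [ 0.6597 -0.2706  0.035 ]
fence back near [ 0.3661 -0.3247  0.005 ]
fence back far [ 0.6583 -0.3315  0.005 ]
hand end [ 0.4812 -0.1941  0.02  ]
bladeL [ 0.616  -0.2253  0.    ]
bladeR [ 0.6206 -0.1701  0.    ]
bed1 [ 0.4393 -0.0894  0.01  ]
bed2 [0.4449 0.1402 0.01  ]
bed3 [0.7345 0.1309 0.01  ]
bed4 [ 0.7315 -0.0992  0.01  ]
bez1 [ 0.5574 -0.015   0.01  ]
bez flange top [0.4627 0.0382 0.115 ]
cov foot1 [0.6936 0.0696 0.01  ]
covtop [0.6128 0.0676 0.105 ]
foam1 [0.3969 0.2833 0.024 ]
foam2 [0.4348 0.3908 0.024 ]
foam3 [0.6276 0.3267 0.024 ]
foam4 [0.598  0.2196 0.024 ]
bottle [ 0.7249  0.2535 -0.    ]
glue [0.3731 0.1066 0.    ]
tin [ 0.738  -0.1786  0.038 ]
side
stop near [ 0.3615 -0.2633  0.035 ]
mid [ 0.5209 -0.2665  0.035 ]
far [ 0.6531 -0.2715  0.035 ]
handend [ 0.4702 -0.1994  0.01  ]
blade1 [ 0.6207 -0.1731  0.    ]
blade2 [ 0.6185 -0.2234  0.    ]
bez1 [0.4469 0.0193 0.01  ]
bez2 [ 0.5617 -0.0218  0.01  ]
cov1 [0.6106 0.0625 0.01  ]
cov2 [0.704  0.0637 0.01  ]
foam1 [0.4243 0.3817 0.024 ]
foam2 [0.6277 0.3288 0.024 ]
foam3 [0.5991 0.225  0.024 ]
foam4 [0.4029 0.2759 0.024 ]
bottle [0.7122 0.2467 0.    ]
glue [0.3667 0.1001 0.    ]
tin [ 0.7396 -0.1757  0.038 ]
```

```bash
python3 inch.py '{"moves": [[0,0,0,0,0,8.2],[0,0,0,0,0,8.2],[0.031,-0.036,0,0,0,0],[0.031,-0.036,0,0,0,0],[0.031,-0.036,0,0,0,0],[0.031,-0.036,0,0,0,0],[0.031,-0.036,0,0,0,0],[0.031,-0.036,0,0,0,0]]}' 1.0
python3 inch.py '{"moves": [[0.031,-0.036,0,0,0,0],[0.031,-0.036,0,0,0,0],[0.031,-0.036,0,0,0,0],[0.031,-0.036,0,0,0,0],[0.031,-0.036,0,0,0,0],[0.031,-0.036,0,0,0,0],[0,0,0.02,0,0,0],[0,0,0,0,0,0]]}'
python3 - <<'E'
from h import *
c=cam("wrist");im=capture("wrist");np.savez("w1.npz",im=im,T=c[3]);print(c[:3])
s=sensors.read_state();print(s["t"],s["tool_pos"],np.round(s["tcp_rot"],3).tolist())
cv2.imwrite("pics/w1.png",cv2.resize(im[:,:,::-1],None,fx=1.25,fy=1.25,interpolation=cv2.INTER_CUBIC))
E
```

```text
t: 0.9
tool_pos: [0.3628, -0.4125, 0.2385]
tcp_rot: [[1.0, -0.019, -0.0], [-0.019, -1.0, 0.0], [-0.0, -0.0, -1.0]]
contact_force: [0.9, 0.2, -0.2]
opening: 1.001
grasp_force: 0.0
t: 1.7
tool_pos: [0.5508, -0.1998, 0.2162]
tcp_rot: [[1.0, -0.015, -0.005], [-0.015, -1.0, 0.002], [-0.005, -0.002, -1.0]]
contact_force: [-0.3, -0.5, -0.2]
opening: 1.002
grasp_force: 0.0
(np.float64(306.37264347552514), 314.7399002947873, 197.33235935756912)
1.75 [ 0.55054365 -0.20165338  0.21735148] [[1.0, -0.018, -0.004], [-0.018, -1.0, 0.0], [-0.004, -0.0, -1.0]]
```

View pics/w1.png

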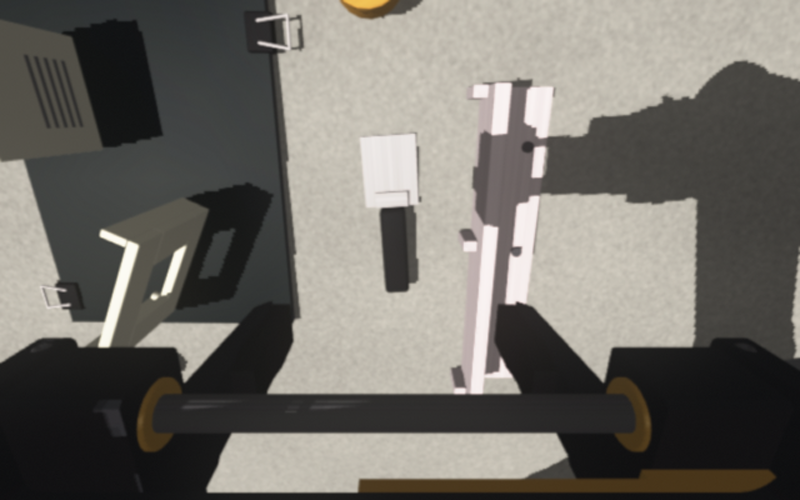

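The wrist view shows the scraper, with its handle end at (396,291), blade edge at (360,138)–(417,132), and handle top around (393,250). The fence stops are at (480,92), (469,240) and (458,378).

Run:
```python
from h import *
W=(306.3726,314.74,197.332,np.load("w1.npz")["T"])
def go(c,l):
    for n,u,v,z in l: print(n,np.round(ray(c,[u/1.25,v/1.25],z)[0],4))
go(W,[("bl1",360,138,.004),("bl2",417,132,.004),("bl3",420,205,.004),("bl4",366,208,.004),("hendL",386,291,.02),("hendR",408,290,.02),("hL",381,210,.02),("hR",405,207,.02),
("stopfar",470,97,.035),("stopmidNW",459,231,.035),("mid2",461,249,.035),("near",453,367,.035),("fence top front near",470,392,.055),("top front far",494,83,.055),("topback far",514,83,.055)])
im=np.load("w1.npz")["im"]; x0,y0=270,90
m=(im[y0:245,x0:350].max(2)<70).astype(np.uint8); n,l,st,ce=cv2.connectedComponentsWithStats(m); k=1+st[1:,4].argmax(); print(st[k]); 
r=cv2.minAreaRect(np.argwhere(l==k)[:,::-1].astype(np.float32)); b=cv2.boxPoints(r)+[x0,y0]; print(b*1.25); print(np.round(ray(W,b,.02),4))
print("TCP ground px",proj(W,[[.5505,-.2017,0]])*1.25)
```

```text
bl1 [ 0.6163 -0.171   0.004 ]
bl2 [ 0.6207 -0.2224  0.004 ]
bl3 [ 0.5538 -0.2255  0.004 ]
bl4 [ 0.5517 -0.1739  0.004 ]
hendL [ 0.4715 -0.1915  0.02  ]
hendR [ 0.4723 -0.2132  0.02  ]
hL [ 0.5534 -0.1888  0.02  ]
hR [ 0.5559 -0.2108  0.02  ]
stopfar [ 0.6481 -0.2628  0.035 ]
stopmidNW [ 0.5367 -0.2584  0.035 ]
mid2 [ 0.5197 -0.2609  0.035 ]
near [ 0.3926 -0.2581  0.035 ]
fence top front near [ 0.3782 -0.2723  0.055 ]
top front far [ 0.6568 -0.2763  0.055 ]
topback far [ 0.6566 -0.2911  0.055 ]
[  35   76   23   67 1262]
[[380.23363113 208.7789917 ]
 [404.82094765 206.95770264]
 [410.92598915 289.37585831]
 [386.33867264 291.19714737]]
[[ 0.5545 -0.1881  0.02  ]
 [ 0.5559 -0.2106  0.02  ]
 [ 0.4729 -0.2161  0.02  ]
 [ 0.4713 -0.1919  0.02  ]]
TCP ground px [[395.07550308 207.82486065]]
```

```bash
python3 inch.py '{"moves": [[0,0,0,0,0,-4],[-0.0204,-0.002,0.03,0,0,0],[0,0,0.04,0,0,0],[0,0,0.04,0,0,0],[0,0,0.04,0,0,0],[0,0,0.03,0,0,0],[0,0,0.01,0,0,0],[0,0,0,0,0,0]]}' 0.55
```

```text
t: 2.55
tool_pos: [0.5303, -0.2019, 0.0283]
tcp_rot: [[0.999, 0.05, -0.002], [0.05, -0.999, -0.0], [-0.002, 0.0, -1.0]]
contact_force: [0.9, 0.3, -0.6]
opening: 0.551
grasp_force: 0.0
```

```bash
python3 inch.py '{"moves": [[0,0,0.015,0,0,0],[0,0,0.009,0,0,0],[0,0,0,0,0,0]]}'
python3 inch.py '{"moves": [[0,0,0,0,0,0],[0,0,0,0,0,0],[0,0,0,0,0,0],[0,0,0,0,0,0],[0,0,0,0,0,0]]}' 0.0
```

```text
t: 2.85
tool_pos: [0.5309, -0.2008, 0.0042]
tcp_rot: [[0.999, 0.051, -0.001], [0.051, -0.999, 0.0], [-0.001, -0.0, -1.0]]
contact_force: [-0.7, 0.0, -0.4]
opening: 0.554
grasp_force: 0.0
t: 3.35
tool_pos: [0.5317, -0.2007, 0.0051]
tcp_rot: [[0.999, 0.052, 0.001], [0.052, -0.999, -0.0], [0.001, 0.0, -1.0]]
contact_force: [-0.5, 0.8, 4.8]
opening: 0.27
grasp_force: 30.0
```

```bash
python3 inch.py '{"moves": [[0,0,-0.04,0,0,0],[0,0,-0.04,0,0,0],[0,0,-0.04,0,0,0],[0,0,-0.04,0,0,0],[0,0,-0.04,0,0,0]]}'
python3 inch.py '{"moves": [[-0.001,-0.046,0,0,0,0],[-0.001,-0.046,0,0,0,0],[-0.001,-0.046,0,0,0,0],[-0.001,-0.046,0,0,0,0],[-0.001,-0.046,0,0,0,0],[-0.001,-0.046,0,0,0,0],[-0.001,-0.046,0,0,0,0],[-0.002,-0.046,0,0,0,0]]}'
python3 inch.py '{"moves": [[0,0,0,0,0,0],[0,0,0,0,0,0],[0,0,0,0,0,0]]}'
python3 - <<'E'
from h import *
c=cam("wrist");im=capture("wrist");np.savez("w2.npz",im=im,T=c[3])
cv2.imwrite("pics/w2.png",cv2.resize(im[:,:,::-1],None,fx=1.25,fy=1.25,interpolation=cv2.INTER_CUBIC))
E
```

```text
t: 3.85
tool_pos: [0.5309, -0.2008, 0.2062]
tcp_rot: [[0.999, 0.051, -0.0], [0.051, -0.999, -0.0], [-0.0, -0.0, -1.0]]
contact_force: [-0.3, -1.3, -1.4]
opening: 0.269
grasp_force: 30.0
t: 4.65
tool_pos: [0.503, 0.1677, 0.2047]
tcp_rot: [[0.999, 0.051, 0.0], [0.051, -0.999, -0.0], [0.0, 0.0, -1.0]]
contact_force: [1.2, -0.5, -1.8]
opening: 0.269
grasp_force: 30.0
t: 4.95
tool_pos: [0.5036, 0.1646, 0.2044]
tcp_rot: [[0.999, 0.05, -0.0], [0.05, -0.999, -0.001], [-0.001, 0.001, -1.0]]
contact_force: [-0.0, -0.8, -0.5]
opening: 0.269
grasp_force: 30.0
```

View pics/w2.png

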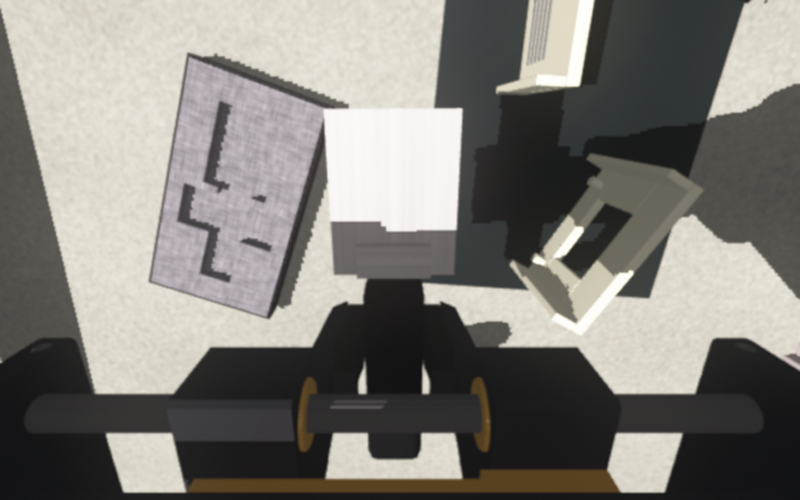

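The view shows the pocket with its +x pointing up the image: blade slot left wall (222,102)–(206,181), notch left wall (185,187)–(180,222), handle left wall (213,228)–(203,278). The held blade's edge runs (325,108)–(462,108).

```bash
cat > pk.py <<'E'
from h import *
from scipy.optimize import minimize
z=np.load("w2.npz");im=z["im"];W=(306.3726,314.74,197.332,z["T"])
g=cv2.cvtColor(im,cv2.COLOR_RGB2GRAY).astype(np.float32)
# left(+y) walls of outline: segments in pocket frame with inward normal
seg=[((76,27),(9,27),(0,-1)),((1,42),(-33,42),(0,-1)),((-35,14),(-76,14),(0,-1))]
def pts(s,off,p,zz=.024):
    a,b,n=map(np.array,s); q=(a+(b-a)*np.linspace(0,1,40)[:,None]+n*off)*1e-3
    c,t=np.cos(p[2]),np.sin(p[2]); return np.c_[p[0]+c*q[:,0]-t*q[:,1],p[1]+t*q[:,0]+c*q[:,1],np.full(40,zz)]
def samp(P):
    u=proj(W,P).astype(np.float32); return cv2.remap(g,u[:,0:1],u[:,1:],cv2.INTER_LINEAR).ravel()
def cost(p): return -sum((samp(pts(s,-1.2,p))-samp(pts(s,1.2,p))).sum()*1 for s in seg)
E
python3 - <<'E'
from pk import *
def w(u,v,zz): return ray(W,[u/1.25,v/1.25],zz)[0][:2]
for n,u,v in [("blade far L",221,103),("blade near L",204,182),("notch far",185,187),("notch near",179,221),("h1",213,229),("h2",203,277),("hend r",229,280)]: print(n,np.round(w(u,v,.024),4))
print("held", [np.round(w(u,v,.203),4) for u,v in [(325,108),(462,108)]])
# initial guess from left walls
a=w(221,103,.024);b=w(213,229,.024);h=w(203,277,.024);yaw=np.arctan2(*(a-w(204,182,.024))[::-1]);print(np.degrees(yaw), np.degrees(np.arctan2(*(b-h)[::-1])))
R=np.array([[np.cos(yaw),-np.sin(yaw)],[np.sin(yaw),np.cos(yaw)]])
for q,m in [(a,(77,27)),(w(204,182,.024),(8,27)),(w(185,187,.024),(2,42)),(w(179,221,.024),(-34,42)),(b,(-34,14)),(h,(-77,14))]: print(np.round(q-R@np.array(m)*1e-3,4))
p0=a-R@np.array([77,27])*1e-3
best=min((minimize(cost,[p0[0]+dx,p0[1]+dy,yaw+dt],method="Nelder-Mead",options=dict(initial_simplex=[[p0[0]+dx,p0[1]+dy,yaw+dt],[p0[0]+dx+.003,p0[1]+dy,yaw+dt],[p0[0]+dx,p0[1]+dy+.003,yaw+dt],[p0[0]+dx,p0[1]+dy,yaw+dt+.04]])) for dx in(-.002,.002) for dy in(-.002,.002) for dt in(-.03,0,.03)),key=lambda r:r.fun)
print(best.x,np.degrees(best.x[2]),best.fun)
x0,y0=110,60; v=cv2.resize(im[60:240,110:285,::-1],None,fx=3.3,fy=3.3,interpolation=cv2.INTER_CUBIC)
O=np.array([(77,27),(8,27),(8,14),(2,14),(2,42),(-34,42),(-34,14),(-77,14),(-77,-14),(-34,-14),(-34,-42),(2,-42),(2,-14),(8,-14),(8,-27),(77,-27)])*1e-3
def draw(p,col):
    c,t=np.cos(p[2]),np.sin(p[2]); P=np.c_[p[0]+O@[c,-t],p[1]+O@[t,c],np.full(16,.024)]
    cv2.polylines(v,[np.int32(((proj(W,P)-[x0,y0])+.5)*3.3)],True,col,1)
draw(best.x,(0,0,255)); cv2.imwrite("pics/pk.png",v)
E
```

```text
blade far L [0.5913 0.306 ]
blade near L [0.5271 0.3266]
notch far [0.522  0.3433]
notch near [0.4915 0.3524]
h1 [0.4855 0.3232]
h2 [0.4385 0.3372]
hend r [0.4366 0.3134]
held [array([0.5898, 0.1931]), array([0.5922, 0.1433])]
-17.7479607257221 -16.600313457968358
[0.5097 0.3038]
[0.5113 0.3033]
[0.5073 0.3039]
[0.511 0.302]
[0.5136 0.2995]
[0.5076 0.3004]
[ 0.51183869  0.3043606  -0.29885599] -17.123187099350805 -10054.5029296875
```

View pics/pk.png

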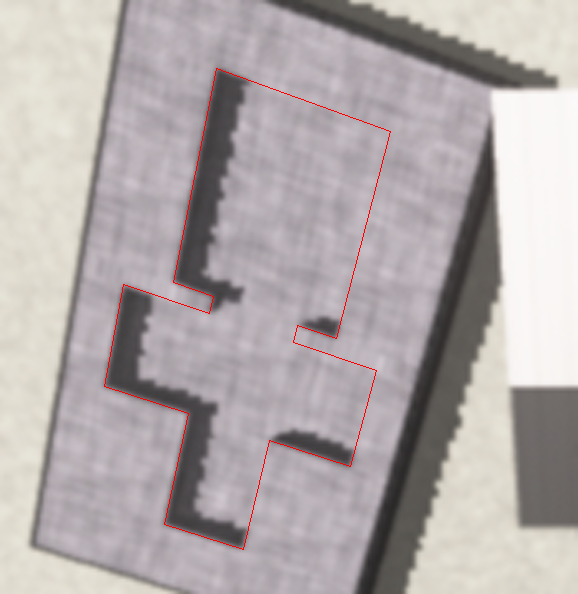

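The fitted outline (red) lies right on the pocket's shadowed walls. Next I measure the scraper's place in the hand more precisely.

Run:
```python
from pk import *
s=sensors.read_state();p=s["tool_pos"];R=s["tcp_rot"];print(p)
def edge(prof): d=np.abs(np.diff(cv2.GaussianBlur(prof.reshape(-1,1).astype(np.float32),(1,3),0).ravel()));k=d.argmax();w=d[max(k-2,0):k+3];return max(k-2,0)+(w*np.arange(len(w))).sum()/w.sum()+.5
T=[(u,78+edge(g[78:98,u])) for u in range(270,362,15)]
L=[(255+edge(g[v,255:280]),v) for v in range(95,170,15)]
Rr=[(355+edge(g[v,355:380]),v) for v in range(95,170,15)]
for n,e in(("tip",T),("L",L),("R",Rr)):
    q=(ray(W,np.array(e),.2035)-p)@R; print(n,np.round(q[:,:2]*1e3,1).tolist())
# handle back end bottom
print("handle end col",[(u,345+edge(g[345:380,u])) for u in(308,316,324)])
for u in(308,316,324):
  print(np.round((ray(W,[u,345+edge(g[345:380,u])],.22)-p)@R*1e3,1),np.round((ray(W,[u,345+edge(g[345:380,u])],.2)-p)@R*1e3,1))
```

```text
[0.5037351  0.16434564 0.20450652]
tip [[87.3, -19.9], [87.4, -13.1], [87.3, -6.3], [87.4, 0.5], [87.4, 7.3], [87.4, 14.1], [87.5, 20.9]]
L [[83.7, -24.9], [77.1, -25.2], [70.2, -25.3], [63.2, -25.2], [56.0, -27.0]]
R [[83.7, 25.3], [77.1, 25.3], [70.2, 25.4], [63.2, 25.4], [56.0, 25.4]]
handle end col [(308, np.float64(366.82855093256813)), (316, np.float64(366.8181818181818)), (324, np.float64(366.78088235294115))]
[[-60.   -3.4 -15.5]] [[-82.1  -3.9   4.5]]
[[-60.    1.1 -15.5]] [[-82.1   1.2   4.5]]
[[-60.    5.5 -15.5]] [[-82.1   6.3   4.5]]
```

```bash
python3 inch.py '{"moves": [[-0.01175,-0.0341,0,0,0,6.67],[-0.01,-0.0345,0,0,0,6.67],[-0.008,-0.035,0,0,0,6.66],[0,-0.02,0,0,0,0],[0,0,0.035,0,0,0],[0,0,0.035,0,0,0],[0,0,0.03,0,0,0],[0,0,0,0,0,0]]}'
python3 - <<'E'
from h import *
s=sensors.read_state();R=np.array(s["tcp_rot"]);p=s["tool_pos"];print(p,np.degrees(np.arctan2(R[1,0],R[0,0])), ([.4989,.3084,.065]-p)@R, R.round(3).tolist())
E
```

```text
t: 5.8
tool_pos: [0.4847, 0.2864, 0.1011]
tcp_rot: [[0.955, -0.295, -0.006], [-0.295, -0.955, -0.005], [-0.004, 0.007, -1.0]]
contact_force: [-0.2, 0.3, -0.5]
opening: 0.273
grasp_force: 30.0
[0.48467544 0.28637661 0.1010781 ] -17.185047133806783 [ 0.00724411 -0.02547718  0.03588083] [[0.955, -0.295, -0.006], [-0.295, -0.955, -0.005], [-0.004, 0.007, -1.0]]
```

```bash
python3 inch.py '{"moves": [[0.007,-0.0255,0.02,0,0,0],[0,0,0.015,0,0,0],[0,0,0,0,0,0],[0,0,0,0,0,0],[0,0,0,0,0,0]]}'
python3 - <<'E'
from h import *
s=sensors.read_state();R=np.array(s["tcp_rot"]);p=s["tool_pos"];print(p,np.degrees(np.arctan2(R[1,0],R[0,0])), ([.4989,.3084,.065]-p)@R, R.round(4).tolist())
c=cam("wrist");im=capture("wrist");np.savez("w3.npz",im=im,T=c[3])
O=np.array([(77,27),(8,27),(8,14),(2,14),(2,42),(-34,42),(-34,14),(-77,14),(-77,-14),(-34,-14),(-34,-42),(2,-42),(2,-14),(8,-14),(8,-27),(77,-27)])*1e-3
q=[.51184,.30436,-.29886];k,t=np.cos(q[2]),np.sin(q[2]);P=np.c_[q[0]+O@[k,-t],q[1]+O@[t,k],np.full(16,.024)]
v=cv2.resize(im[20:290,160:470,::-1],None,fx=2.2,fy=2.2,interpolation=cv2.INTER_CUBIC)
cv2.polylines(v,[np.int32((proj(c,P)-[160,20]+.5)*2.2)],True,(0,0,255),1);cv2.imwrite("pics/w3.png",v)
E
```

```text
t: 6.3
tool_pos: [0.5014, 0.3115, 0.0709]
tcp_rot: [[0.956, -0.294, 0.001], [-0.294, -0.956, 0.0], [0.001, -0.001, -1.0]]
contact_force: [-0.9, 0.0, -1.5]
opening: 0.268
grasp_force: 30.0
[0.50135314 0.31150346 0.07094235] -17.110224117793695 [-0.00143769  0.0036913   0.00593871] [[0.9557, -0.2942, 0.0012], [-0.2942, -0.9557, 0.0002], [0.001, -0.0006, -1.0]]
```

View pics/w3.png

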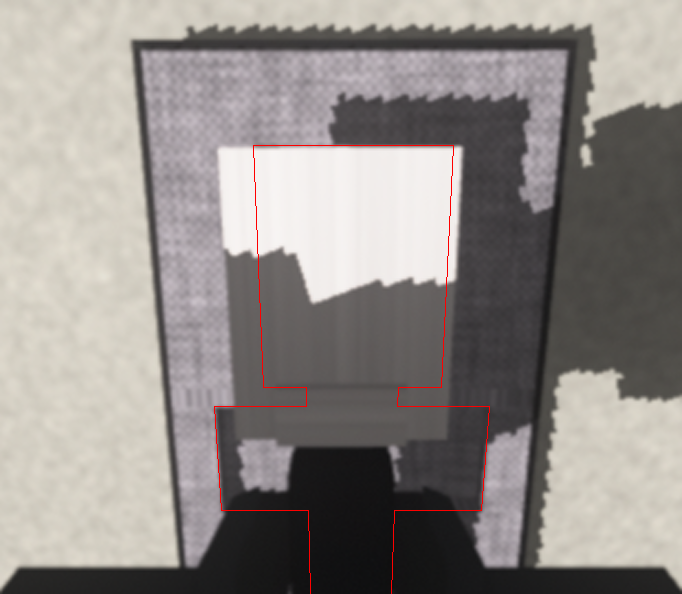

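The pocket outline still matches from this second viewpoint, with the notch corner at (215,407). The held blade is about 4 mm to the left, so I correct and descend.

```bash
python3 inch.py '{"moves": [[-0.0014,0.0037,0.02,0,0,0],[0,0,0.016,0,0,0],[0,0,0,0,0,0],[0,0,0,0,0,0],[0,0,0,0,0,0]]}'
python3 - <<'E'
from h import *
s=sensors.read_state();R=np.array(s["tcp_rot"]);p=s["tool_pos"];print(p,np.degrees(np.arctan2(R[1,0],R[0,0])), ([.4989,.3084,.0186]-p)@R, R.round(4).tolist(),s["contact_force"])
E
```

```text
t: 6.85
tool_pos: [0.4988, 0.3094, 0.0344]
tcp_rot: [[0.956, -0.293, 0.001], [-0.293, -0.956, 0.001], [0.001, -0.001, -1.0]]
contact_force: [0.3, 1.3, -0.1]
opening: 0.264
grasp_force: 30.0
[0.49880199 0.30939847 0.03436538] -17.05145266000207 [0.00037745 0.00093919 0.0157648 ] [[0.956, -0.2932, 0.0008], [-0.2932, -0.956, 0.0006], [0.0006, -0.0008, -1.0]] [ 0.26650153  1.31866599 -0.09977228]
```

```bash
python3 inch.py '{"moves": [[0,0.001,0.005,0,0,0],[0,0,0.004,0,0,0],[0,0,0,0,0,0],[0,0,0,0,0,0]]}'; python3 inch.py '{"moves": [[0,0,0.003,0,0,0],[0,0,0.003,0,0,0],[0,0,0,0,0,0],[0,0,0,0,0,0]]}'
```

```text
t: 7.25
tool_pos: [0.498, 0.308, 0.0246]
tcp_rot: [[0.956, -0.293, -0.0], [-0.293, -0.956, -0.0], [-0.0, 0.0, -1.0]]
contact_force: [-0.8, -1.1, 0.1]
opening: 0.268
grasp_force: 30.0
t: 7.65
tool_pos: [0.4982, 0.3081, 0.0191]
tcp_rot: [[0.956, -0.293, 0.0], [-0.293, -0.956, 0.0], [0.0, -0.0, -1.0]]
contact_force: [-1.0, -0.7, 4.1]
opening: 0.267
grasp_force: 30.0
```

```bash
python3 inch.py '{"moves": [[0,0,0.0015,0,0,0],[0,0,0,0,0,0],[0,0,0,0,0,0]]}'; python3 inch.py '{"moves": [[0,0,0,0,0,0],[0,0,0,0,0,0],[0,0,0,0,0,0],[0,0,0,0,0,0]]}' 0.38;python3 inch.py '{"moves": [[0,0,-0.02,0,0,0],[0,0,-0.04,0,0,0],[0,0,-0.05,0,0,0],[0,0,-0.05,0,0,0],[0,0,-0.03,0,0,0],[0,0,0,0,0,0],[0,0,0,0,0,0]]}'
python3 - <<'E'
from h import *
s=sensors.read_state();R=np.array(s["tcp_rot"]);p=s["tool_pos"];print(p,R.round(3).tolist())
c=cam("wrist");im=capture("wrist");np.savez("w4.npz",im=im,T=c[3])
S=capture("scene");D=capture("side");np.savez("sd.npz",S=S,D=D)
a=cv2.resize(im[60:400,120:520,::-1],(480,408));b=cv2.resize(im[100:250,260:370,::-1],(320,436),interpolation=cv2.INTER_CUBIC)
o=np.zeros((600,800,3),np.uint8);o[:408,:480]=a;o[:436,480:]=b
O=np.array([(77,27),(8,27),(8,14),(2,14),(2,42),(-34,42),(-34,14),(-77,14),(-77,-14),(-34,-14),(-34,-42),(2,-42),(2,-14),(8,-14),(8,-27),(77,-27)])*1e-3
o[440:600,0:400]=cv2.resize(D[60:140,230:430,::-1],(400,160));o[440:600,400:800]=cv2.resize(S[120:220,330:450,::-1],(400,160))
cv2.imwrite("pics/w4.png",o)
E
```

```text
t: 7.95
tool_pos: [0.4982, 0.3081, 0.0191]
tcp_rot: [[0.956, -0.293, 0.0], [-0.293, -0.956, -0.0], [0.0, 0.0, -1.0]]
contact_force: [-5.0, -3.4, 20.5]
opening: 0.269
grasp_force: 30.0
t: 8.35
tool_pos: [0.4979, 0.308, 0.0169]
tcp_rot: [[0.956, -0.293, -0.0], [-0.293, -0.956, -0.0], [-0.0, 0.0, -1.0]]
contact_force: [0.2, -0.5, -0.5]
opening: 0.385
grasp_force: 0.0
t: 9.05
tool_pos: [0.4981, 0.308, 0.2073]
tcp_rot: [[0.956, -0.293, 0.001], [-0.293, -0.956, 0.0], [0.0, -0.0, -1.0]]
contact_force: [-0.1, -0.2, -0.7]
opening: 0.378
grasp_force: 0.0
[0.49810816 0.30798124 0.20730961] [[0.956, -0.293, 0.001], [-0.293, -0.956, 0.0], [0.0, -0.0, -1.0]]
```

View pics/w4.png

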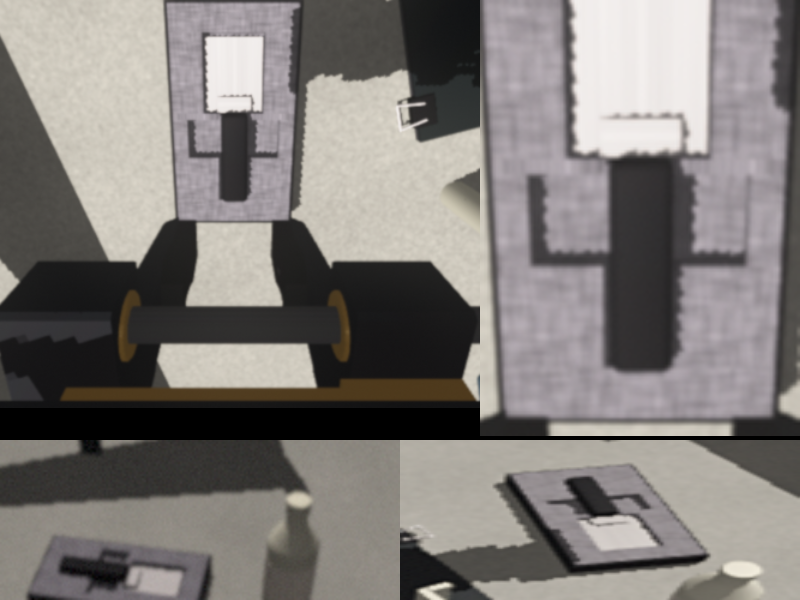

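The scraper sits in its pocket with the blade below the foam rim and small even gaps all round. Next is the slotted shell.

```bash
python3 inch.py '{"moves": [[0,0,0,0,0,-6],[0,0,0,0,0,-6],[0,0,0,0,0,-5.8],[0.026,0.0405,0,0,0,0],[0.026,0.0405,0,0,0,0],[0.026,0.0405,0,0,0,0],[0.026,0.0405,0,0,0,0],[0.026,0.0405,0,0,0,0]]}' 0.6
python3 inch.py '{"moves": [[0.026,0.0405,0,0,0,0],[0,0,0,0,0,0],[0,0,0,0,0,0],[0,0,0,0,0,0]]}'
python3 - <<'E'
from h import *
s=sensors.read_state();R=np.array(s["tcp_rot"]);p=s["tool_pos"];print(p,np.degrees(np.arctan2(R[1,0],R[0,0])), ([.657,.067,.08]-p)@R)
c=cam("wrist");im=capture("wrist");np.savez("w5.npz",im=im,T=c[3])
cv2.imwrite("pics/w5.png",cv2.resize(im[:,:,::-1],None,fx=1.25,fy=1.25,interpolation=cv2.INTER_CUBIC))
E
```

```text
t: 10.0
tool_pos: [0.6307, 0.1053, 0.2055]
tcp_rot: [[1.0, 0.013, -0.003], [0.013, -1.0, -0.001], [-0.003, 0.0, -1.0]]
contact_force: [-0.3, 1.0, 0.3]
opening: 0.6
grasp_force: 0.0
t: 10.4
tool_pos: [0.656, 0.0689, 0.2061]
tcp_rot: [[1.0, 0.015, -0.002], [0.015, -1.0, 0.001], [-0.002, -0.001, -1.0]]
contact_force: [0.2, 0.5, -0.3]
opening: 0.6
grasp_force: 0.0
[0.65604934 0.06891623 0.20606335] 0.8653541857731208 [0.00121199 0.00206273 0.1260588 ]
```

View pics/w5.png

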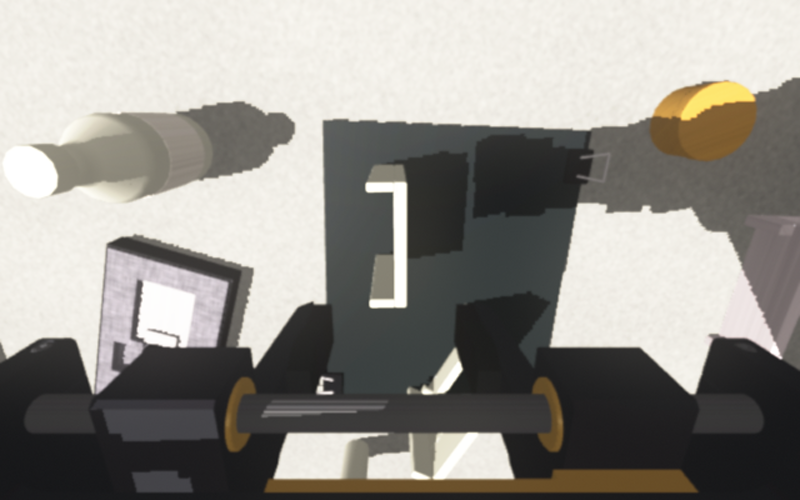

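The view shows the slotted shell from above, with its back top edge from (407,182) to (407,307) and flanges pointing left (+y). I'll use it to refine the shell's position.

Run:
```python
from h import *
z=np.load("w5.npz");W=(306.3726,314.74,197.332,z["T"])
for u,v in [(407,182),(407,307),(394,192),(394,298)]: print(ray(W,[u/1.25,v/1.25],.105)[0].round(4))
```

```text
[0.7003 0.0602 0.105 ]
[0.6101 0.0579 0.105 ]
[0.6937 0.0685 0.105 ]
[0.6172 0.0674 0.105 ]
```

```bash
python3 inch.py '{"moves": [[0,0.0055,0.03,0,0,0],[0,0,0.04,0,0,0],[0,0,0.035,0,0,0],[0,0,0.015,0,0,0],[0,0,0.006,0,0,0],[0,0,0,0,0,0],[0,0,0,0,0,0]]}'
python3 inch.py '{"moves": [[0,0,0,0,0,0],[0,0,0,0,0,0],[0,0,0,0,0,0],[0,0,0,0,0,0],[0,0,0,0,0,0],[0,0,0,0,0,0],[0,0,0,0,0,0]]}' 0.0
```

```text
t: 11.15
tool_pos: [0.6585, 0.0622, 0.083]
tcp_rot: [[1.0, 0.013, 0.003], [0.013, -1.0, 0.001], [0.003, -0.0, -1.0]]
contact_force: [0.1, 0.2, -0.3]
opening: 0.605
grasp_force: 0.0
t: 11.85
tool_pos: [0.6572, 0.0616, 0.0812]
tcp_rot: [[1.0, 0.013, -0.0], [0.013, -1.0, 0.0], [-0.0, -0.0, -1.0]]
contact_force: [-1.1, 1.0, 0.8]
opening: 0.087
grasp_force: 29.9
```

```bash
python3 inch.py '{"moves": [[0,0,-0.03,0,0,0],[0,0,-0.04,0,0,0],[0,0,-0.03,0,0,1.9]]}'
python3 inch.py '{"moves": [[-0.0074,0.0425,0,0,0,0],[-0.0074,0.0425,0,0,0,0],[-0.0074,0.0425,0,0,0,0],[-0.0074,0.0425,0,0,0,0],[-0.0074,0.0425,0,0,0,0],[-0.0074,0.0425,0,0,0,0],[-0.0074,0.0425,0,0,0,0],[-0.0074,0.03,0,0,0,0]]}'
python3 inch.py '{"moves": [[0,0,0,5.7,0,0],[0,0,0,5.7,0,0],[0,0,0,5.6,0,0],[0,0,0,0,0,0],[0,0,0,0,0,0]]}'
cat > to.py <<'E'
from h import *
import sys
t=np.array(list(map(float,sys.argv[1:4])));yaw,tilt=map(float,sys.argv[4:6])
from scipy.spatial.transform import Rotation as Q
s=sensors.read_state();R=np.array(s["tcp_rot"]);p=s["tool_pos"]
G=Q.from_euler("z",yaw,degrees=True)*Q.from_euler("x",180+tilt,degrees=True)
print(s["t"],"pos",p.round(4),"local d",((t-p)@R).round(4),"rot",(Q.from_matrix(R).inv()*G).as_rotvec(degrees=True).round(2),"grip",s["opening"])
E
python3 to.py .5917 -.2765 .071 -1.1 17
```

```text
t: 12.15
tool_pos: [0.6576, 0.0616, 0.183]
tcp_rot: [[1.0, -0.021, 0.001], [-0.021, -1.0, 0.0], [0.001, -0.0, -1.0]]
contact_force: [0.3, 0.3, -1.4]
opening: 0.086
grasp_force: 29.9
t: 12.95
tool_pos: [0.5901, -0.2685, 0.181]
tcp_rot: [[1.0, -0.023, -0.001], [-0.023, -1.0, -0.001], [-0.001, 0.001, -1.0]]
contact_force: [0.1, -0.9, -0.9]
opening: 0.086
grasp_force: 29.9
t: 13.45
tool_pos: [0.5912, -0.2649, 0.1806]
tcp_rot: [[1.0, -0.02, 0.005], [-0.021, -0.956, 0.291], [-0.001, -0.291, -0.957]]
contact_force: [0.4, 1.1, -0.3]
opening: 0.086
grasp_force: 30.0
13.45 pos [ 0.5912 -0.2649  0.1806] local d [0.0008 0.043  0.1015] rot [ 0.08  0.01 -0.11] grip 0.08552988324871082
```

```bash
python3 inch.py '{"moves": [[0,0.011,-0.0034,0,0,0],[0,0.0087,0.0287,0,0,0],[0,0.0087,0.0287,0,0,0],[0,0.0073,0.0239,0,0,0],[0,0,0,0,0,0],[0,0,0,0,0,0]]}'; python3 to.py .5917 -.2765 .071 -1.1 17
```

```text
t: 14.05
tool_pos: [0.5918, -0.2754, 0.0971]
tcp_rot: [[1.0, -0.018, 0.006], [-0.019, -0.956, 0.292], [0.0, -0.292, -0.956]]
contact_force: [0.3, 0.1, -1.3]
opening: 0.088
grasp_force: 30.0
14.05 pos [ 0.5918 -0.2754  0.0971] local d [-0.0001  0.0086  0.0246] rot [ 0.04 -0.01  0.03] grip 0.08849532995975631
```

```bash
python3 inch.py '{"moves": [[0,0.0044,0.0143,0,0,0],[0,0.0023,0.0076,0,0,0],[0,0,0,0,0,0],[0,0,0,0,0,0],[0,0,0,0,0,0]]}'; python3 to.py .5917 -.2765 .071 -1.1 17
```

```text
t: 14.55
tool_pos: [0.5915, -0.2762, 0.0738]
tcp_rot: [[1.0, -0.019, 0.007], [-0.02, -0.956, 0.292], [0.001, -0.292, -0.956]]
contact_force: [0.0, -0.0, -1.6]
opening: 0.088
grasp_force: 30.0
14.55 pos [ 0.5915 -0.2762  0.0738] local d [0.0002 0.0011 0.0026] rot [ 0.02 -0.05 -0.05] grip 0.08799595926571888
```

Down another few mm to touch the bench, checking force.

```bash
python3 inch.py '{"moves": [[0,0.0008,0.0025,0,0,0],[0,0,0,0,0,0],[0,0,0,0,0,0]]}';python3 inch.py '{"moves": [[0,0.0006,0.0019,0,0,0],[0,0,0,0,0,0],[0,0,0,0,0,0]]}'; python3 to.py .5917 -.2765 .0693 -1.1 17
```

```text
t: 14.85
tool_pos: [0.5915, -0.2758, 0.0708]
tcp_rot: [[1.0, -0.019, 0.006], [-0.02, -0.956, 0.293], [0.0, -0.293, -0.956]]
contact_force: [0.6, 1.2, -0.9]
opening: 0.089
grasp_force: 29.9
t: 15.15
tool_pos: [0.5916, -0.2753, 0.069]
tcp_rot: [[1.0, -0.019, 0.006], [-0.02, -0.956, 0.293], [0.0, -0.293, -0.956]]
contact_force: [0.3, 3.0, 1.7]
opening: 0.086
grasp_force: 29.9
15.15 pos [ 0.5916 -0.2753  0.069 ] local d [ 0.0001  0.0011 -0.0007] rot [-0.06 -0.03 -0.02] grip 0.08648211942236936
```

```bash
python3 inch.py '{"moves": [[0,0,0,0,0,0],[0,0,0,0,0,0],[0,0,0,0,0,0]]}' 0.24;python3 inch.py '{"moves": [[0,0,-0.01,0,0,0],[0,0,-0.02,0,0,0],[0,0,-0.03,0,0,0],[0,0,-0.04,0,0,0],[0,0,-0.04,0,0,0],[0,0,0,0,0,0],[0,0,0,0,0,0]]}'
python3 to.py .503 -.003 .2 -19.7 0
python3 - <<'E'
from h import *
D=capture("side");S=capture("scene");np.savez("sd2.npz",S=S,D=D)
# search bezel top / fit: wrist none. overlay predicted cover poses in composite
from scipy.spatial.transform import Rotation as Q
v=[]
for n,im,c,(x0,y0,x1,y1) in (("side",D,cam("side"),(200,280,430,400)),("scene",S,cam("scene"),(140,190,290,340))):
    k=400/(x1-x0);w=cv2.resize(im[y0:y1,x0:x1,::-1],None,fx=k,fy=k,interpolation=cv2.INTER_CUBIC)
    o=np.zeros((600,400,3),np.uint8);o[:w.shape[0]]=w[:600];v.append(o)
cv2.imwrite("pics/p1.png",np.hstack(v))
E
```

```text
t: 15.45
tool_pos: [0.5909, -0.277, 0.0685]
tcp_rot: [[1.0, -0.02, 0.006], [-0.021, -0.956, 0.291], [-0.0, -0.291, -0.957]]
contact_force: [-0.3, -0.7, -0.1]
opening: 0.243
grasp_force: 0.0
t: 16.15
tool_pos: [0.5907, -0.318, 0.2041]
tcp_rot: [[1.0, -0.02, 0.008], [-0.021, -0.957, 0.291], [0.002, -0.291, -0.957]]
contact_force: [-0.1, 0.8, -0.8]
opening: 0.241
grasp_force: 0.0
16.15 pos [ 0.5907 -0.318   0.2041] local d [-0.0944 -0.2985  0.0947] rot [-16.77   2.61  18.38] grip 0.2413487499782769
```

View pics/p1.png

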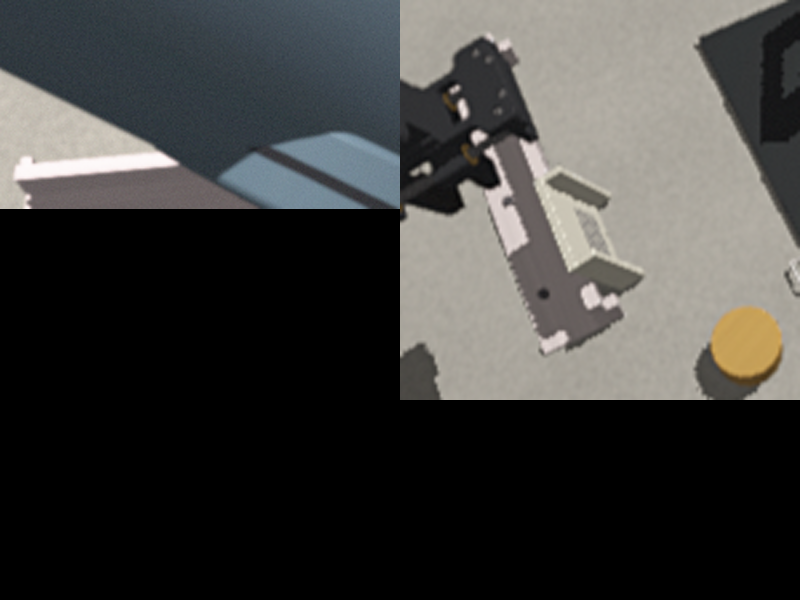

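The slotted shell leans squarely against the fence in the short bay, at (590,225) in the scene crop. Now the windowed shell.

```bash
python3 inch.py '{"moves": [[0,0,0,-8.4,0,0],[0,0,0,-8.4,0,0],[0,0,0,0,0,6.2],[0,0,0,0,0,6.2],[0,0,0,0,0,6.2],[-0.027,-0.0385,0,0,0,0],[-0.027,-0.0385,0,0,0,0],[-0.027,-0.0385,0,0,0,0]]}' 0.6
python3 inch.py '{"moves": [[-0.027,-0.0385,0,0,0,0],[-0.027,-0.0385,0,0,0,0],[-0.027,-0.0385,0,0,0,0],[-0.027,-0.0385,0,0,0,0],[0,0,0,0,0,0],[0,0,0,0,0,0]]}'
python3 to.py .504 -.001 .205 -19.7 0
python3 - <<'E'
from h import *
c=cam("wrist");im=capture("wrist");np.savez("w6.npz",im=im,T=c[3])
g=im.min(2); th=np.radians(-19.7);x=np.array([np.cos(th),np.sin(th)]);y=np.array([-x[1],x[0]]);o=np.array([.504,-.001])
# rectify plane z=.115 into shell-aligned grid, 2mm cells: rows along +x(120mm), cols along front dir
L=np.arange(-76,77,4)*1e-3;F=np.arange(-20,38,2)*1e-3
P=np.array([[*(o+l*x+f*y),.115] for l in L for f in F]);u=proj(c,P).astype(np.float32)
m=cv2.remap(g,u[:,:1],u[:,1:],cv2.INTER_LINEAR).reshape(len(L),len(F))
print("F",(F*1e3).astype(int).tolist())
for l,r in zip(L,m): print(int(round(l*1e3)),' '.join(f"{q:3d}" for q in r))
E
```

```text
t: 17.05
tool_pos: [0.5516, -0.1788, 0.2016]
tcp_rot: [[0.941, -0.338, -0.003], [-0.338, -0.941, 0.004], [-0.004, -0.003, -1.0]]
contact_force: [0.2, 0.8, -0.5]
opening: 0.601
grasp_force: 0.0
t: 17.65
tool_pos: [0.5027, 0.0015, 0.2029]
tcp_rot: [[0.942, -0.335, -0.002], [-0.335, -0.942, 0.003], [-0.003, -0.002, -1.0]]
contact_force: [-0.5, -1.3, -0.4]
opening: 0.602
grasp_force: 0.0
17.65 pos [0.5027 0.0015 0.2029] local d [ 0.0021  0.0019 -0.0021] rot [-0.14  0.17  0.12] grip 0.6016502762559108
F [-20, -18, -16, -14, -12, -10, -8, -6, -4, -2, 0, 2, 4, 6, 8, 10, 12, 14, 16, 18, 20, 22, 24, 26, 28, 30, 32, 34, 36]
-76 213 212 214 216 215 219 221 218 217 219 218 212 188 113  91  88  89  89  89  90  90  88  89  90  89  89  92  98 104
-72 212 211 218 224 224 217 216 217 211 165 108  94  90  89  90  90  89  88  87  89  88  89  89  88  86  87  89 103 145
-68 215 221 221 218 216 223 220 190 127  92  91  90  90  90  92  89  90  90  91  91  89  91  89  90 105 143 185 210 219
-64 218 216 222 222 221 218 212 159  91  89  91  93  94  90  93  97  93  90  90  91  93 107 142 196 221 223 219 219 22
[... 3476 characters left out ...]
2  33  32  33  39 104 117 119 118 117 123 189 252 253 253 253 254 253 124  66  67  66  67  68  69  69  69
60  32  31  31  31  33  32  34  71 101 103 102 102 101 102 104 108 115 131 150 153  73  67  66  66  66  67  67  69  69
64  32  32  32  33  32  33  33  37  85  99 100 100 101 101 101 101 101 100  78  65  65  66  66  66  66  67  67  67  68
68  32  32  32  33  32  33  33  33  33  33  33  33  34  34  36  46  68  67  66  66  65  66  66  66  65  66  67  67  67
72  31  32  32  31  32  32  33  33  32  32  32  33  39  56  63  64  64  64  65  65  66  66  67  67  67  66  67  67  67
76  31  31  31  31  32  31  32  32  34  42  53  62  62  62  64  64  64  63  65  65  65  65  65  66  66  66  66  66  67
```

The rectified grid puts the windowed shell at yaw about -28.5° with its plate centre near (.504, .004).

```bash
python3 inch.py '{"moves": [[0,0,0,0,0,4.4],[0,0,0,0,0,4.4],[0,-0.0026,0.03,0,0,0],[0,0,0.03,0,0,0],[0,0,0.02,0,0,0],[0,0,0,0,0,0],[0,0,0,0,0,0]]}'
python3 to.py .5039 .0038 .088 -28.5 0
```

```text
t: 18.4
tool_pos: [0.505, 0.0018, 0.1237]
tcp_rot: [[0.877, -0.48, -0.001], [-0.48, -0.877, 0.003], [-0.002, -0.002, -1.0]]
contact_force: [0.9, -0.3, 0.1]
opening: 0.6
grasp_force: 0.0
18.4 pos [0.505  0.0018 0.1237] local d [-0.0019 -0.0012  0.0357] rot [-0.13  0.12 -0.17] grip 0.600343291630933
```

```bash
python3 inch.py '{"moves": [[-0.0015,-0.001,0.015,0,0,0],[0,0,0.014,0,0,0],[0,0,0.006,0,0,0],[0,0,0,0,0,0],[0,0,0,0,0,0]]}'
python3 inch.py '{"moves": [[0,0,0,0,0,0],[0,0,0,0,0,0],[0,0,0,0,0,0],[0,0,0,0,0,0],[0,0,0,0,0,0],[0,0,0,0,0,0],[0,0,0,0,0,0]]}' 0.0
```

```text
t: 18.9
tool_pos: [0.5048, 0.0045, 0.0896]
tcp_rot: [[0.878, -0.478, 0.001], [-0.478, -0.878, 0.003], [-0.0, -0.004, -1.0]]
contact_force: [0.6, 0.1, -0.2]
opening: 0.601
grasp_force: 0.0
t: 19.6
tool_pos: [0.504, 0.0048, 0.0887]
tcp_rot: [[0.878, -0.478, -0.0], [-0.478, -0.878, 0.003], [-0.002, -0.003, -1.0]]
contact_force: [-0.8, -0.4, 0.8]
opening: 0.087
grasp_force: 30.0
```

```bash
python3 inch.py '{"moves": [[0,0,-0.03,0,0,0],[0,0,-0.04,0,0,0],[0,0,-0.03,0,0,0],[0,0,0,0,0,-6.9],[0,0,0,0,0,-6.9],[0,0,0,0,0,-6.9],[0,0,0,0,0,-6.8]]}'
python3 inch.py '{"moves": [[-0.009,0.0452,0,0,0,0],[-0.009,0.0452,0,0,0,0],[-0.009,0.0452,0,0,0,0],[-0.009,0.0452,0,0,0,0],[-0.009,0.0452,0,0,0,0],[-0.009,0.0452,0,0,0,0]]}'
python3 inch.py '{"moves": [[0,0,0,5.7,0,0],[0,0,0,5.7,0,0],[0,0,0,5.6,0,0],[0,0,0,0,0,0],[0,0,0,0,0,0]]}'
python3 to.py .445 -.275 .079 -1.1 17
```

```text
t: 20.3
tool_pos: [0.5038, 0.0044, 0.1886]
tcp_rot: [[1.0, -0.013, -0.0], [-0.013, -1.0, 0.003], [-0.0, -0.003, -1.0]]
contact_force: [-0.2, 0.4, -1.0]
opening: 0.091
grasp_force: 30.0
t: 20.9
tool_pos: [0.4442, -0.2674, 0.1877]
tcp_rot: [[1.0, -0.018, -0.0], [-0.018, -1.0, 0.004], [-0.0, -0.004, -1.0]]
contact_force: [1.1, -0.4, -1.1]
opening: 0.091
grasp_force: 30.0
t: 21.4
tool_pos: [0.4447, -0.2658, 0.1873]
tcp_rot: [[1.0, -0.019, 0.005], [-0.019, -0.956, 0.294], [-0.001, -0.294, -0.956]]
contact_force: [0.8, 0.7, -1.7]
opening: 0.086
grasp_force: 30.0
21.4 pos [ 0.4447 -0.2658  0.1873] local d [0.0005 0.0407 0.1008] rot [-0.12  0.05 -0.01] grip 0.08551453851764874
```

```bash
python3 inch.py '{"moves": [[0,0.0085,-0.0026,0,0,0],[0,0.0088,0.0287,0,0,0],[0,0.0088,0.0287,0,0,0],[0,0.0088,0.0287,0,0,0],[0,0.0029,0.0096,0,0,0],[0,0,0,0,0,0],[0,0,0,0,0,0],[0,0,0,0,0,0]]}'; python3 to.py .445 -.275 .079 -1.1 17
```

```text
t: 22.2
tool_pos: [0.446, -0.2749, 0.0892]
tcp_rot: [[1.0, -0.017, 0.007], [-0.018, -0.956, 0.294], [0.002, -0.294, -0.956]]
contact_force: [-0.7, -1.0, 0.1]
opening: 0.084
grasp_force: 30.0
22.2 pos [ 0.446  -0.2749  0.0892] local d [-0.001   0.0031  0.0097] rot [-0.09 -0.1   0.1 ] grip 0.0836488444390024
```

```bash
python3 inch.py '{"moves": [[0,0.0025,0.0082,0,0,0],[0,0.0007,0.0022,0,0,0],[0,0,0,0,0,0],[0,0,0,0,0,0]]}'; python3 inch.py '{"moves": [[0,0.0006,0.0017,0,0,0],[0,0,0,0,0,0],[0,0,0,0,0,0]]}'; python3 to.py .445 -.275 .0765 -1.1 17
```

```text
t: 22.6
tool_pos: [0.4448, -0.2742, 0.0768]
tcp_rot: [[1.0, -0.018, 0.005], [-0.018, -0.955, 0.296], [-0.0, -0.296, -0.955]]
contact_force: [-0.2, 0.1, -0.8]
opening: 0.085
grasp_force: 30.0
t: 22.9
tool_pos: [0.4452, -0.2748, 0.0761]
tcp_rot: [[1.0, -0.018, 0.006], [-0.019, -0.955, 0.295], [0.001, -0.295, -0.955]]
contact_force: [-1.3, -0.1, 9.2]
opening: 0.086
grasp_force: 30.0
22.9 pos [ 0.4452 -0.2748  0.0761] local d [-0.0002  0.0001 -0.0004] rot [-0.19 -0.02  0.04] grip 0.0863869222616761
```

```bash
python3 inch.py '{"moves": [[0,0.0015,-0.0006,0,0,0],[0,0,0,0,0,0],[0,0,0,0,0,0]]}'; python3 inch.py '{"moves": [[0,0,0,0,0,0],[0,0,0,0,0,0],[0,0,0,0,0,0]]}' 0.24;python3 inch.py '{"moves": [[0,0,-0.01,0,0,0],[0,0,-0.02,0,0,0],[0,0,-0.03,0,0,0],[0,0,-0.04,0,0,0],[0,0,-0.04,0,0,0],[0,0,-0.04,-8,0,0],[0,0,0,-8,0,0],[0,0,0,0,0,0]]}'
python3 inch.py '{"moves": [[0.03,-0.035,0,0,0,0],[0.03,-0.035,0,0,0,0],[0.03,-0.035,0,0,0,0],[0.03,-0.035,0,0,0,0],[0.03,-0.035,0,0,0,0],[0.03,-0.035,0,0,0,0],[0,-0.045,0,0,0,0],[0,-0.045,0,0,0,0]]}'
python3 - <<'E'
from h import *
S=capture("scene");D=capture("side")
s=cv2.resize(S[180:340,135:295,::-1],(400,400),interpolation=cv2.INTER_CUBIC);d=cv2.resize(D[300:400,180:430,::-1],(800,320)[:2],interpolation=cv2.INTER_CUBIC)
f=cv2.resize(S[110:240,300:460,::-1],(400,325),interpolation=cv2.INTER_CUBIC)
w=capture("wrist");w=cv2.resize(w[:,:,::-1],(400,250))
o=np.zeros((600,800,3),np.uint8);o[:400,:400]=s;o[:325,400:]=f;o[400:560,:400]=cv2.resize(d,(400,160));o[330:580,400:]=w
cv2.imwrite("pics/fin.png",o)
E
```

```text
t: 23.2
tool_pos: [0.4452, -0.2753, 0.076]
tcp_rot: [[1.0, -0.017, 0.006], [-0.018, -0.955, 0.297], [0.0, -0.297, -0.955]]
contact_force: [-0.5, 0.1, 7.9]
opening: 0.088
grasp_force: 30.1
t: 23.5
tool_pos: [0.4448, -0.2761, 0.075]
tcp_rot: [[1.0, -0.018, 0.005], [-0.019, -0.955, 0.296], [-0.0, -0.296, -0.955]]
contact_force: [-0.4, 0.3, -0.2]
opening: 0.241
grasp_force: 0.0
t: 24.3
tool_pos: [0.4459, -0.3258, 0.2497]
tcp_rot: [[1.0, -0.012, 0.004], [-0.012, -1.0, 0.018], [0.004, -0.018, -1.0]]
contact_force: [0.5, 0.6, 0.0]
opening: 0.239
grasp_force: 0.0
t: 25.1
tool_pos: [0.6291, -0.0321, 0.2519]
tcp_rot: [[1.0, -0.02, -0.004], [-0.02, -1.0, 0.023], [-0.005, -0.023, -1.0]]
contact_force: [1.1, 0.9, -0.3]
opening: 0.242
grasp_force: 0.0
```

View pics/fin.png

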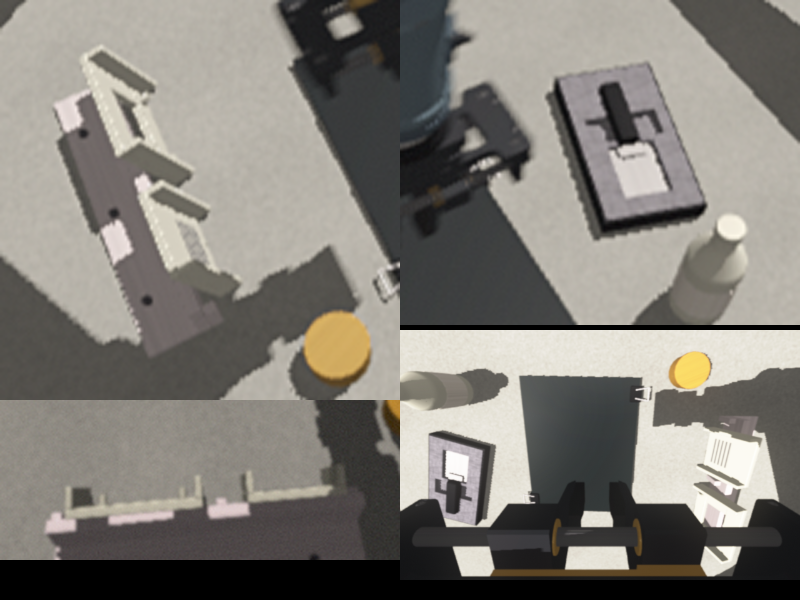

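The shells lean in their bays and the scraper is in its pocket. I check the lateral positions numerically from the side-crop corners: bezel (68,515)–(201,506), cover (248,499)–(343,490).

Run:
```python
from h import *
D=cam("side");S=cam("scene")
n=lambda a,b:[180+a/1.6,300+(b-400)/1.6]
m=lambda a,b:[135+a/2.5,180+b/2.5]
for k,u,v,z in [("bez",68,516,.1),("bez",201,506,.1),("cov",248,499,.091),("cov",343,490,.091),("fence near top",48,528,.055),("mid fr",208,517,.055),("fence far",362,490,.055)]: print(k,ray(D,n(u,v),z)[0].round(4))
print("scene")
for k,u,v,z in [("bez",83,58,.1),("bez",119,157,.1),("cov",138,190,.091),("cov",174,270,.091),("fence near top back",53,103,.055),("far front top",222,322,.055),("far back",148,357,.005)]: print(k,ray(S,m(u,v),z)[0].round(4))
s=sensors.read_state();print(s["t"])
```

```text
bez [ 0.3868 -0.2838  0.1   ]
bez [ 0.5022 -0.2872  0.1   ]
cov [ 0.5445 -0.2828  0.091 ]
cov [ 0.6306 -0.2837  0.091 ]
fence near top [ 0.36  -0.279  0.055]
mid fr [ 0.5078 -0.2844  0.055 ]
fence far [ 0.6563 -0.2749  0.055 ]
scene
bez [ 0.3886 -0.2801  0.1   ]
bez [ 0.5078 -0.2846  0.1   ]
cov [ 0.5427 -0.2812  0.091 ]
cov [ 0.6302 -0.2793  0.091 ]
fence near top back [ 0.3922 -0.3264  0.055 ]
far front top [ 0.6799 -0.2616  0.055 ]
far back [ 0.6589 -0.3361  0.005 ]
25.25
```

```bash
python3 inch.py '{"moves": [[0,0,0,0,0,0],[0,0,0,0,0,0],[0,0,0,0,0,0]]}' >/dev/null; python3 -c "
from bench import robot, sensors, job, capture, camera_info
print(job.finish_job())"
```

```text
the job is handed in; nothing more can be done
None
```

I handed the job in at about 25 s of the 72 s allowed: scraper pressed home in its pocket, both shells leaning square against the fence within about 3 mm of their bays' middles; it returned no verdict. The bottle, tin and glue stick were never touched.

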